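# Drop salvaged relays through a spring-gated parts hopper

### The job

Tip the four salvaged relays out of the two-lane tray into the hopper while its gate is still shut, and set the tray back down flat on the bare table. Then pull the hopper's spring-return gate out by its upright grip until its cross pin is in line with the two pointers on the rails, so that all the relays drop into the catch box below, and keep it there: finish while still holding the gate at the mark, do not let go. Leave the mug, the power bank and the meter where they are.

Things in the scene. Friction and masses are not known exactly. Their poses are not given: they have to be found in the camera images.
- stand: Hopper stand fixed to the table; origin on the table under the hopper's centre, z up; the gate pulls out along its -x (towards the robot). Deck 158 x 146 mm, 85 to 95 mm high; below it an open grey catch box, inside 136 x 126 mm, walls 44 mm high, floor 4 mm. Two rails, 8 mm wide, at y = +-34 mm run from the deck to x = -225 mm, top at 85 mm.
- hopper_mouth (a point): Centre of the white hopper's square mouth, right above the stand's origin, 170 mm above the table; axes are the stand's. The mouth is 130 x 130 mm inside and narrows to a 54 x 54 mm throat at 95 mm height, which the gate closes; walls 3 mm, nothing above it.
- gate (a joint): Travel of the gate slide, m: 0 = shut (closes the throat; the spring holds it there), grows as it is pulled out along the stand's -x; end stop at 0.095. The spring pulls back with 3 N at 0 and 50 N per metre more (6 to 7 N at the mark). The throat is wholly clear from 0.059 on; with the pin at the pointers the joint reads 0.060 to 0.078.
- gate_grip (a point): Grip point on the gate's upright black handle, moves with it: on its centre line, 125 mm above the table, 115 mm out (-x) from the stand's centre when shut; axes are the stand's. Handle 26 mm (x) by 14 mm (y), 83 to 145 mm high; the thin cross pin (56 mm along y, 88 mm high) lies right under this point. The hopper's rim is 34 mm behind the handle.
- mark: The mark: two black pointers, each 14 x 14 x 12 mm with a white line on top, fixed on the two rails at y = +-38 mm. Origin midway between them, 79 mm above the table, at the x where the cross pin (and so the grip point) must be; axes are the stand's axes.
- tray: Loose aluminium tray 130 (x) x 78 (y) mm, 0.22 kg, floor 3 mm, walls 22 mm high on three sides, OPEN at its +x end (no lip). A 10 mm thick rib along x makes two lanes 31 mm wide and rises in the middle (x = +-25 mm) to a handle tab, 10 mm thick (y), top at 75 mm. Origin: centre of its underside, z up. Relays slide out when it is tipped 15 to 25 degrees.
- relay0: Salvaged relay, loose black block 20 x 16 x 15 mm, about 18 g, lying in the tray (two in each lane) at the start; origin at the centre of its underside.
- relay1: Salvaged relay, loose black block 20 x 16 x 15 mm, about 18 g, lying in the tray (two in each lane) at the start; origin at the centre of its underside.
- relay2: Salvaged relay, loose black block 20 x 16 x 15 mm, about 18 g, lying in the tray (two in each lane) at the start; origin at the centre of its underside.
- relay3: Salvaged relay, loose black block 20 x 16 x 15 mm, about 18 g, lying in the tray (two in each lane) at the start; origin at the centre of its underside.
- mug: Bystander: white mug, 84 mm wide, 90 mm high, standing loose; origin at the centre of its foot, handle to its +y.
- powerbank: Bystander: black power bank 75 (x) x 140 (y) x 16 mm, lying loose; origin at the centre of its underside.
- meter: Bystander: orange multimeter 85 (x) x 150 (y) x 50 mm, lying loose; origin at the centre of its underside.
There are look-alikes about, which are no part of the job. What is shaped like the tray but red is not meant.

How it is judged:
On the way, in this order (a step that is already met when the one before it is completed fails the run):
1. all four relays lie in the hopper on the shut gate (x of relay0 in the frame of stand between -0.064 and 0.064 m and y of relay0 in the frame of stand between -0.064 and 0.064 m and z of relay0 in the frame of stand between 0.08 and 0.17 m and x of relay1 in the frame of stand between -0.064 and 0.064 m and y of relay1 in the frame of stand between -0.064 and 0.064 m and z of relay1 in the frame of stand between 0.08 and 0.17 m and x of relay2 in the frame of stand between -0.064 and 0.064 m and y of relay2 in the frame of stand between -0.064 and 0.064 m and z of relay2 in the frame of stand between 0.08 and 0.17 m and x of relay3 in the frame of stand between -0.064 and 0.064 m and y of relay3 in the frame of stand between -0.064 and 0.064 m and z of relay3 in the frame of stand between 0.08 and 0.17 m and value of joint gate below 0.01 m), for 0.2 s.
2. the tray stands flat on the table again, let go, the gate still shut (angle between tray's own z axis and vertical below 0.1 rad and height (world z) of tray between -0.005 and 0.006 m and linear speed of tray below 0.03 m/s and contact force between the fingers and tray below 0.05 N and value of joint gate below 0.01 m), for 0.2 s.
3. the gate is held at the mark (x of gate_grip in the frame of mark between -0.006 and 0.006 m and velocity of joint gate between -0.02 and 0.02 m/s and contact force between the fingers and gate above 1.5 N), for 0.3 s.
At the end, for the whole second after the job is handed in: The fingers hold the gate (contact over 1.5 N), its cross pin within 6 mm of the pointers and still; all four relays lie at rest in the catch box; the tray stands flat on the table (within 6 degrees) and is not touched (all of step 3 and x of relay0 in the frame of stand between -0.07 and 0.07 m and y of relay0 in the frame of stand between -0.07 and 0.07 m and z of relay0 in the frame of stand between -0.005 and 0.05 m and x of relay1 in the frame of stand between -0.07 and 0.07 m and y of relay1 in the frame of stand between -0.07 and 0.07 m and z of relay1 in the frame of stand between -0.005 and 0.05 m and x of relay2 in the frame of stand between -0.07 and 0.07 m and y of relay2 in the frame of stand between -0.07 and 0.07 m and z of relay2 in the frame of stand between -0.005 and 0.05 m and x of relay3 in the frame of stand between -0.07 and 0.07 m and y of relay3 in the frame of stand between -0.07 and 0.07 m and z of relay3 in the frame of stand between -0.005 and 0.05 m and linear speed of each of relay0, relay1, relay2, relay3 below 0.05 m/s and angle between tray's own z axis and vertical below 0.1 rad and height (world z) of tray between -0.005 and 0.006 m and linear speed of tray below 0.03 m/s and contact force between the fingers and tray below 0.05 N); the arm keeps its last pose, push and grip.
It fails at once if the mug is shifted by more than 25 mm or tipped (distance of mug from where it was at the start of the episode above 0.025 m or angle between mug's own z axis and vertical above 0.35 rad).
It fails at once if the power bank is shifted by more than 25 mm or tipped (distance of powerbank from where it was at the start of the episode above 0.025 m or angle between powerbank's own z axis and vertical above 0.35 rad).
It fails at once if the meter is shifted by more than 25 mm or tipped (distance of meter from where it was at the start of the episode above 0.025 m or angle between meter's own z axis and vertical above 0.35 rad).
It also fails if it takes over 72 s, if anything falls off the work surface, if the arm or the gripper's body presses on something with over 40 N, if the wrist force passes 120 N, or if a joint passes its speed limit or range.

### The arm

A 6-joint arm with a two-finger parallel gripper is mounted at the origin on the work surface. World frame = base frame: x ahead of the robot, y to its left, z up, the work surface at z = 0. Lengths are in m, angles in rad, forces in N, time in s.
With the tool pointing down it reaches from about 0.25 to 0.775 m from the base axis. Payload 8.9 kg.
Tool frame: the origin (TCP) lies at the very end of the fingers, on their centre line; the grasp point (between the pads) lies env.hold_point_z behind it (env.hold_point_z is the distance from the TCP to the grasp point, in m); z points along the fingers, y is the line along which they close (so a half turn about z gives the same grasp; the last joint's range is limited). The gripper opens to 85 mm and grips with 20 to 120 N. Pads are 22 mm wide; open, the fingers measure 114 mm over their backs; the gripper's body (76 mm by 85 mm) begins 54 mm behind the grasp point. The pads swing forward as they close: fully open they stand 13 mm farther back than shut.
Start: joints at [1.028, 0.291, -0.153, 1.127, 0, 1.431], TCP at [0.206, 0.483, 0.231] pointing down, gripper open.
Joint ranges: [-2.52, 2.52], [-0.91, 1.74], [-1.3, 1.37], [-1.96, 2.02], [-1.52, 1.47], [-3.14, 3.14]. Speed limits (rad/s): [2.22, 2.22, 2.79, 3.14, 3.14, 3.14].

### API

Orientations are given as a rotation vector (axis times angle).
In Python, from bench import env gives the robot as it stands. The module is installed in compiled form; this text tells all that it offers.
- The arm moves only by the tool arm_command, never from a script. Its argument "rows" is a list of rows, each an object with "jaw": the opening, from 0 (shut) to 1 (fully open); "linear": the shift along the tool's x, y, z in mm, a list of three; "spin": the turn about the tool's z in degrees. In form: [{"jaw": jaw, "linear": [x, y, z], "spin": spin}, ...]. A call has exactly 5 rows; each row shifts and turns the commanded pose from where the row before left it, along the tool's axes as they then stand; what a row does not reach is not made up. A row lasts 1/12 s, in which the tool goes at most 41.7 mm and 7.16 degrees, less where a joint would pass 70% of its speed; a pose out of reach is approached as far as the arm can. A call with a gripper value outside its range is refused whole. The fingers move at their own pace and stop on an object; "newtons" is the grip in N (left out, the last holds). Time passes only in rows, so rows that do not move let the fingers close, or fill a call up. It gives the time, the measured TCP pose, the force, the opening and the grip force at its end, in the units of the state.
- env.observe(): the state, without advancing time (a new reading comes with each control period).
- env.read_camera(name): name is "scene" or "top" or "wrist"; returns (picture, depth): 400x640x3 uint8, red, green, blue; 400x640 float32, m along the optical axis (not along the pixel's ray), 0 where there is no reading.
- env.get_calibration(name): a dict with "vertical_fov" (degrees; the focal length in pixels is half the picture's height over the tangent of half this angle, whatever the lens; pixels are square), "cx", "cy" (the principal point, pixels), "dist_coeffs" ([k1, k2, p1, p2, k3] as OpenCV has them; the pictures are not rectified), "cam_to_world" (4x4, takes a point from camera to world coordinates); the wrist camera has in their place "tool_from_camera" (4x4, takes a point from camera to tool coordinates, whose origin is the TCP and whose axes are the flange's). Camera axes: x right, y down, z forward; pixel columns grow to the right and rows downward; lengths in m; the calibration is good to about 2 mm. A picture is of the moment at which its call begins: read the wrist's pose just before it. get_calibration takes no time and is no camera call.
- env.close_job(): hands the job in; it is judged then, once.
Trained networks look in the newest picture that a camera, given by its name, has taken for a name from the list of things; names that differ only in an ending like _2 or _b are one class to them, and where a whole thing is asked for, a point or a joint stands for the part that bears it (a point fixed in the world has none). Each returns a list of dicts, best first, with "score" (0 to 1); they miss things now and then, are a little off and sometimes report something else, mostly with a low value. They report only what shows in the picture. A call takes as long as a camera call. They do not tell look-alikes from the thing itself.
- env.boxes_of(camera, query): "xyz" ([x, y, z] in m, in world coordinates, good to about 4 mm: the middle of the surface that is visible of it).
- env.masks_of(camera, query): "pixels" (400x640 bool, what is visible of it).
The state is a dict: "clock": time; "joints": joint angles; "qd": joint speeds; "tau": joint torques, N m; "ee_pos": TCP position; "orientation": TCP orientation; "contact_force": force on the tool from outside, world axes, zero at the start; "ft_torque": the same for the moment, N m; "grip_width": opening from 0.0 (shut) to 1.0 (fully open); "finger_force": force on a finger pad.
Only numpy, scipy, OpenCV 4.12 (cv2) and the standard library are available. Lean on these libraries where they do the work, as an engineer would, in place of code of your own. Each camera call takes 0.05 s, during which the arm holds its last target. There are 200 camera calls.

## Working session

There is one attempt and no reset: what is moved stays moved. The work goes in short steps, Python scripts to look and compute and a tool call to move; the robot and the scene stay as the last step left them, time stands still between calls to the robot, and variables do not carry over. Pictures are saved under pics/ and viewed, at most 10 in all, crops included, and the job is handed in when it is done.

Besides the shell and the picture viewer there is one more tool, called after ">>>" as name(argument=value, ...) on one line, values as JSON. arm_command: Moves the arm, as the interface text tells. Its arguments: {"type":"object","properties":{"rows":{"type":"array"},"newtons":{"type":"number"}},"required":["rows"]}

```bash
mkdir -p pics
cat > h.py <<'E'
import numpy as np, cv2
from bench import env
from scipy.spatial.transform import Rotation as R
def cloud(cam, depth):
    c=env.get_calibration(cam); f=200/np.tan(np.radians(c["vertical_fov"])/2)
    K=np.array([[f,0,c["cx"]],[0,f,c["cy"]],[0,0,1]])
    v,u=np.mgrid[:400,:640]
    p=cv2.undistortPoints(np.stack([u,v],-1).reshape(-1,1,2).astype(np.float64),K,np.array(c["dist_coeffs"],float)).reshape(400,640,2)
    P=np.dstack([p[...,0]*depth,p[...,1]*depth,depth])
    T=np.array(c["cam_to_world"]) if "cam_to_world" in c else None
    if T is None:
        s=env.observe(); T=np.eye(4); T[:3,:3]=R.from_rotvec(s["orientation"]).as_matrix(); T[:3,3]=s["ee_pos"]; T=T@np.array(c["tool_from_camera"])
    W=P@T[:3,:3].T+T[:3,3]; W[depth<=0]=np.nan
    return W
def save(n,im): cv2.imwrite(f"pics/{n}.png",im[...,::-1])
E
python3 - <<'E'
from h import *
s=env.observe(); print(s["clock"],s["ee_pos"],s["orientation"],env.hold_point_z)
print(R.from_rotvec(s["orientation"]).as_matrix().round(3))
for cam in ("top","scene"):
    im,d=env.read_camera(cam); save(cam,im)
    np.savez(f"{cam}.npz",im=im,W=cloud(cam,d))
    for q in ["tray","stand","gate","mark","relay0","mug","powerbank","meter"]:
        try: print(cam,q,[(np.round(b["xyz"],3).tolist(),round(b["score"],2)) for b in env.boxes_of(cam,q)])
        except Exception as e: print(q,e)
E
```

```text
0.0 [0.20604012 0.48239737 0.2307259 ] [-6.29869548e-01 -3.07735090e+00  1.92814012e-03] 0.0187
[[-0.92   0.393 -0.001]
 [ 0.393  0.92  -0.001]
 [ 0.    -0.001 -1.   ]]
top tray [([0.523, 0.21, 0.005], 0.58), ([0.329, 0.205, 0.003], 0.58), ([0.519, 0.029, 0.004], 0.57)]
top stand [([0.609, -0.206, 0.103], 0.69)]
top gate [([0.606, -0.211, 0.085], 0.57)]
top mark [([0.44, -0.199, 0.086], 0.41)]
top relay0 [([0.546, -0.4, 0.022], 0.55), ([0.557, 0.197, 0.021], 0.45)]
top mug [([0.75, 0.183, 0.041], 0.73)]
top powerbank [([0.547, -0.4, 0.022], 0.82)]
top meter [([0.542, 0.424, 0.048], 0.85)]
scene tray [([0.344, 0.431, 0.005], 0.95), ([0.524, 0.036, 0.013], 0.88), ([0.538, 0.216, 0.009], 0.77), ([0.333, 0.214, 0.009], 0.62)]
scene stand [([0.621, -0.194, 0.098], 0.76), ([0.737, 0.179, 0.048], 0.21)]
scene gate [([0.597, -0.208, 0.078], 0.73)]
scene mark []
scene relay0 [([0.622, -0.196, 0.097], 0.72), ([0.55, 0.242, 0.018], 0.54)]
scene mug [([0.601, -0.21, 0.078], 0.64), ([0.735, 0.178, 0.05], 0.58)]
scene powerbank [([0.557, -0.428, 0.016], 0.54)]
scene meter [([0.551, 0.432, 0.047], 0.75)]
```

View pics/top.png

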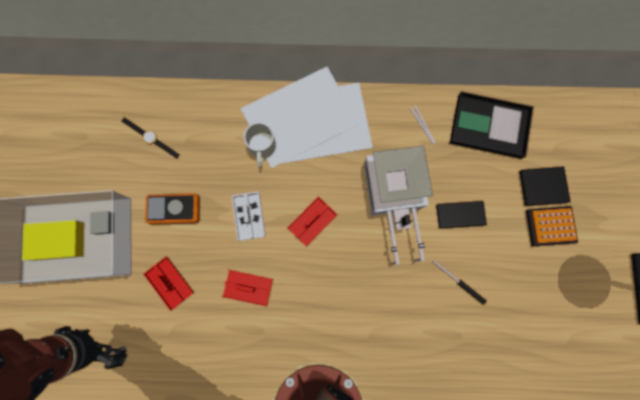

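View pics/scene.png

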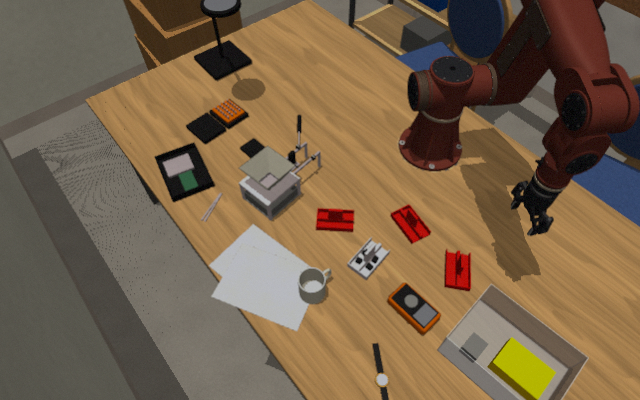

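The top view shows the aluminium tray at pixel (248,216), with red look-alikes at (313,221), (247,287) and (168,283). The hopper is at (400,180), and the pointers are at about (394,250) and (421,247). The scene view agrees with this layout. Next I'll measure the yaws.

Run:
```python
from h import *
D=np.load("top.npz"); im=D["im"]; W=D["W"]
# stand region
def sel(x0,x1,y0,y1,z0,z1): return (W[...,0]>x0)&(W[...,0]<x1)&(W[...,1]>y0)&(W[...,1]<y1)&(W[...,2]>z0)&(W[...,2]<z1)
def rect(m,n):
    p=W[m]; r=cv2.minAreaRect((p[:,:2]*1000).astype(np.float32)); print(n,len(p),np.round(r[0],1),np.round(r[1],1),round(r[2],1),p[:,2].max().round(3))
rect(sel(.5,.8,-.33,-.08,.125,.2),"hopper>125")
rect(sel(.5,.8,-.33,-.08,.155,.2),"hopper>155")
rect(sel(.35,.50,-.33,-.08,.07,.12),"rails")
rect(sel(.42,.62,.13,.29,.004,.1),"tray")
rect(sel(.42,.62,.13,.29,.05,.1),"tab")
rect(sel(.42,.62,.13,.29,.016,.03),"trayrim")
c=cv2.resize(im[180:250,220:280],None,fx=6,fy=6,interpolation=cv2.INTER_CUBIC)
c2=cv2.resize(im[140:270,350:440],None,fx=4,fy=4,interpolation=cv2.INTER_CUBIC)
o=np.zeros((520,720,3),np.uint8); o[:420,:360]=c; o[:,360:]=c2; save("crop",o)
```

```text
hopper>125 1770 [ 596.8 -208.8] [196.3 137.1] 8.8 0.177
hopper>155 794 [ 626.1 -204.3] [137.1 137.1] 8.8 0.177
rails 330 [ 450.6 -231. ] [100.1  88.4] 2.1 0.111
tray 893 [520.1 211.1] [198.7 156.2] 0.9 0.081
tab 89 [528.2 210.5] [49.7 10. ] 11.2 0.081
trayrim 354 [528.5 210.9] [129.6  78.3] 10.5 0.028
```

View pics/crop.png

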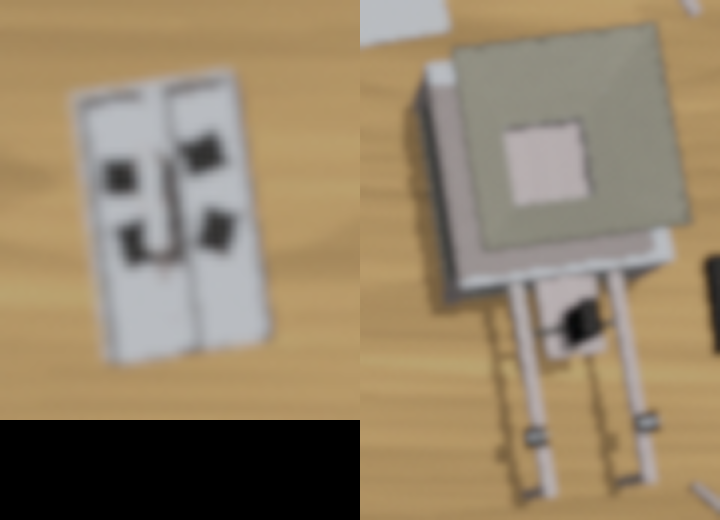

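The tray's open end points towards the robot, and its closed wall is at the far +x end. Its centre is about (0.528, 0.211) with a long-axis yaw of 10.5°. The stand is at (0.626, -0.204) with a yaw of 8.8°. I'll move over the tray and check with the wrist camera.

>>> arm_command(rows=[{"jaw": 1, "linear": [0, 0, 0], "spin": -6.7}, {"jaw": 1, "linear": [0, 0, 0], "spin": -6.7}, {"jaw": 1, "linear": [0, 0, 0], "spin": -6.7}, {"jaw": 1, "linear": [0, 0, 0], "spin": -6.7}, {"jaw": 1, "linear": [0, 0, 0], "spin": -6.7}])

```text
clock: 1.32
ee_pos: [0.2063, 0.4827, 0.2313]
orientation: [0.293, -3.128, 0.0]
contact_force: [0.1, -0.3, -0.3]
grip_width: 0.996
finger_force: 0.0
```

>>> arm_command(rows=[{"jaw": 1, "linear": [-18, -22, 0], "spin": 0}, {"jaw": 1, "linear": [-18, -22, 0], "spin": 0}, {"jaw": 1, "linear": [-18, -22, 0], "spin": 0}, {"jaw": 1, "linear": [-18, -22, 0], "spin": 0}, {"jaw": 1, "linear": [-18, -22, 0], "spin": 0}])

```text
clock: 1.73
ee_pos: [0.3154, 0.3899, 0.2314]
orientation: [-0.284, 3.128, 0.0]
contact_force: [0.6, 0.9, -0.2]
grip_width: 1.0
finger_force: 0.0
```

>>> arm_command(rows=[{"jaw": 1, "linear": [-18, -22, 0], "spin": 0}, {"jaw": 1, "linear": [-18, -22, 0], "spin": 0}, {"jaw": 1, "linear": [-18, -22, 0], "spin": 0}, {"jaw": 1, "linear": [-18, -22, 0], "spin": 0}, {"jaw": 1, "linear": [-18, -22, 0], "spin": 0}])

```text
clock: 2.15
ee_pos: [0.4239, 0.2977, 0.2314]
orientation: [-0.284, 3.129, 0.0]
contact_force: [0.4, 0.0, 0.3]
grip_width: 1.002
finger_force: 0.0
```

>>> arm_command(rows=[{"jaw": 1, "linear": [-18, -22, 0], "spin": 0}, {"jaw": 1, "linear": [-18, -22, 0], "spin": 0}, {"jaw": 1, "linear": [-18, -22, 0], "spin": 0}, {"jaw": 1, "linear": [-18, -22, 0], "spin": 0}, {"jaw": 1, "linear": [0, 0, 0], "spin": 0}])

```text
clock: 2.57
ee_pos: [0.513, 0.2222, 0.231]
orientation: [-0.278, 3.128, -0.002]
contact_force: [-0.5, -0.4, -0.6]
grip_width: 0.998
finger_force: 0.0
```

```bash
cat >> h.py <<'E'
def st():
    s=env.observe(); m=R.from_rotvec(s["orientation"]).as_matrix()
    print("t",round(s["clock"],2),"pos",np.round(s["ee_pos"],4),"yaw_y",round(np.degrees(np.arctan2(m[1,1],m[0,1])),2),"tilt",np.round(m[:2,2],3),"F",np.round(s["contact_force"],1),"w",round(s["grip_width"],3),"ff",round(s["finger_force"],1))
    return s,m
E
python3 - <<'E'
from h import *
s,m=st()
im,d=env.read_camera("wrist"); save("wrist1",im); W=cloud("wrist",d); np.savez("w1.npz",im=im,W=W)
def sel(z0,z1): return (abs(W[...,0]-.528)<.1)&(abs(W[...,1]-.211)<.08)&(W[...,2]>z0)&(W[...,2]<z1)
for a,b in((.05,.1),(.016,.03),(-.02,.02)):
    p=W[sel(a,b)]; 
    if len(p): r=cv2.minAreaRect((p[:,:2]*1000).astype(np.float32)); print(a,len(p),r,np.median(p[:,2]),p[:,2].max())
E
```

```text
t 2.57 pos [0.513  0.2222 0.231 ] yaw_y 100.16 tilt [ 0.002 -0.001] F [-0.5 -0.4 -0.6] w 0.998 ff 0.0
0.05 455 ((525.7437133789062, 214.8353271484375), (50.17570114135742, 10.040815353393555), 10.351800918579102) 0.07494317762477248 0.0769954388393792
0.016 1864 ((525.8911743164062, 214.87176513671875), (130.18585205078125, 78.14240264892578), 10.507049560546875) 0.021009287839181934 0.02712121089152636
-0.02 15442 ((527.991943359375, 211.00469970703125), (159.986572265625, 199.99156188964844), 89.99603271484375) 0.0007145261286223004 0.019998324450596294
```

View pics/wrist1.png

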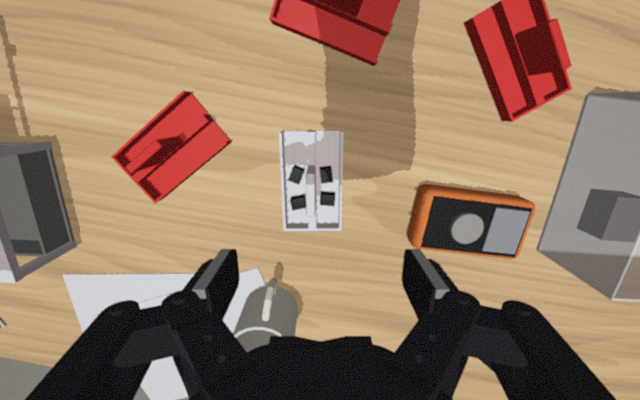

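Wrist view: the tray is centred at pixel (311,180). Its open end is at the top (row 130, facing the robot) and the closed wall is at row 230. I'll descend and grip the tab.

>>> arm_command(newtons=30, rows=[{"jaw": 1, "linear": [-4, -3.5, 30], "spin": -0.3}, {"jaw": 1, "linear": [-4, -3.5, 30], "spin": 0}, {"jaw": 1, "linear": [-4, -3.5, 30], "spin": 0}, {"jaw": 1, "linear": [0, 0, 30], "spin": 0}, {"jaw": 1, "linear": [0, 0, 30], "spin": 0}])

```text
clock: 3.03
ee_pos: [0.5226, 0.2176, 0.0802]
orientation: [-0.293, 3.128, 0.001]
contact_force: [0.4, 0.0, 0.9]
grip_width: 1.001
finger_force: 0.0
```

>>> arm_command(rows=[{"jaw": 1, "linear": [0, 0, 18], "spin": 0}, {"jaw": 1, "linear": [0, 0, 14], "spin": 0}, {"jaw": 1, "linear": [0, 0, 10], "spin": 0}, {"jaw": 1, "linear": [0, 0, 0], "spin": 0}, {"jaw": 1, "linear": [0, 0, 0], "spin": 0}])

```text
clock: 3.45
ee_pos: [0.5229, 0.2175, 0.0395]
orientation: [0.293, -3.127, -0.0]
contact_force: [-0.0, -0.6, 0.2]
grip_width: 0.999
finger_force: 0.0
```

```bash
python3 -c "
from h import *
st()"
```

```text
t 3.45 pos [0.5229 0.2175 0.0395] yaw_y 100.7 tilt [-0. -0.] F [-0.  -0.6  0.2] w 0.999 ff 0.0
```

>>> arm_command(rows=[{"jaw": 1, "linear": [-3, -4, 0], "spin": 0}, {"jaw": 0.5, "linear": [0, 0, 0], "spin": 0}, {"jaw": 0, "linear": [0, 0, 0], "spin": 0}, {"jaw": 0, "linear": [0, 0, 0], "spin": 0}, {"jaw": 0, "linear": [0, 0, 0], "spin": 0}])

```text
clock: 3.87
ee_pos: [0.5272, 0.2137, 0.0397]
orientation: [-0.292, 3.127, 0.0]
contact_force: [0.3, -0.3, -0.5]
grip_width: 0.454
finger_force: 0.0
```

>>> arm_command(rows=[{"jaw": 0, "linear": [0, 0, 0], "spin": 0}, {"jaw": 0, "linear": [0, 0, 0], "spin": 0}, {"jaw": 0, "linear": [0, 0, 0], "spin": 0}, {"jaw": 0, "linear": [0, 0, 0], "spin": 0}, {"jaw": 0, "linear": [0, 0, 0], "spin": 0}])

```text
clock: 4.28
ee_pos: [0.5269, 0.2136, 0.0393]
orientation: [0.292, -3.128, 0.0]
contact_force: [-0.8, -0.9, 0.5]
grip_width: 0.11
finger_force: 34.7
```

>>> arm_command(rows=[{"jaw": 0, "linear": [0, 0, -4], "spin": 0}, {"jaw": 0, "linear": [0, 0, -8], "spin": 0}, {"jaw": 0, "linear": [0, 0, -12], "spin": 0}, {"jaw": 0, "linear": [0, 0, -8], "spin": 0}, {"jaw": 0, "linear": [0, 0, -4], "spin": 0}])

```text
clock: 4.7
ee_pos: [0.5277, 0.2139, 0.0768]
orientation: [-0.292, 3.126, 0.001]
contact_force: [1.0, 0.1, -2.9]
grip_width: 0.115
finger_force: 34.2
```

Run:
```python
from h import *
s,m=st()
im,d=env.read_camera("wrist"); W=cloud("wrist",d)
im2,_=env.read_camera("scene")
o=np.vstack([cv2.resize(im,(480,300)),im2[170:320,300:540].repeat(2,0).repeat(2,1)]); save("lift",o)
```

```text
t 4.7 pos [0.5277 0.2139 0.0768] yaw_y 100.67 tilt [0.002 0.   ] F [ 1.   0.1 -2.9] w 0.115 ff 34.2
```

View pics/lift.png

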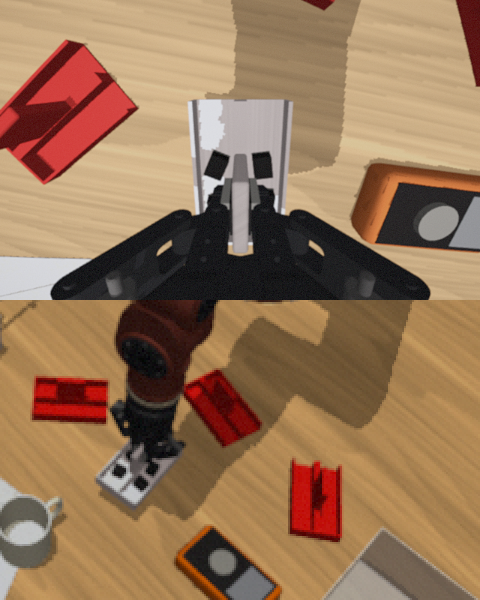

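Held level; the wrist reads 2.9 N, which matches the tray plus relays. Now I'll raise it and carry it towards the hopper with gentle ramps.

>>> arm_command(rows=[{"jaw": 0, "linear": [0, 0, -10], "spin": 0}, {"jaw": 0, "linear": [0, 0, -20], "spin": 0}, {"jaw": 0, "linear": [0, 0, -25], "spin": 0}, {"jaw": 0, "linear": [0, 0, -25], "spin": 0}, {"jaw": 0, "linear": [0, 0, -25], "spin": 0}])

```text
clock: 5.22
ee_pos: [0.5264, 0.2135, 0.1815]
orientation: [0.292, -3.127, 0.0]
contact_force: [0.9, 0.3, -2.8]
grip_width: 0.112
finger_force: 34.2
```

>>> arm_command(rows=[{"jaw": 0, "linear": [0, 0, -25], "spin": 0}, {"jaw": 0, "linear": [0, 0, -25], "spin": 0}, {"jaw": 0, "linear": [0, 0, -20], "spin": 0}, {"jaw": 0, "linear": [0, 0, -14], "spin": 0}, {"jaw": 0, "linear": [0, 0, -6], "spin": 0}])

```text
clock: 5.63
ee_pos: [0.5276, 0.2138, 0.2727]
orientation: [-0.292, 3.125, 0.001]
contact_force: [0.9, 1.5, -2.6]
grip_width: 0.112
finger_force: 34.2
```

>>> arm_command(rows=[{"jaw": 0, "linear": [0, -5, 0], "spin": 0}, {"jaw": 0, "linear": [0, -10, 0], "spin": 0}, {"jaw": 0, "linear": [-2, -15, 0], "spin": 0}, {"jaw": 0, "linear": [-2, -20, 0], "spin": 0}, {"jaw": 0, "linear": [-2, -20, 0], "spin": 0}])

```text
clock: 6.05
ee_pos: [0.5452, 0.1445, 0.2687]
orientation: [0.292, -3.125, 0.001]
contact_force: [-0.1, 0.1, -2.4]
grip_width: 0.112
finger_force: 34.2
```

>>> arm_command(rows=[{"jaw": 0, "linear": [-2, -20, 0], "spin": 0}, {"jaw": 0, "linear": [-2, -20, 0], "spin": 0}, {"jaw": 0, "linear": [-2, -20, 0], "spin": 0}, {"jaw": 0, "linear": [-2, -20, 0], "spin": 0}, {"jaw": 0, "linear": [-2, -20, 0], "spin": 0}])

```text
clock: 6.47
ee_pos: [0.5735, 0.0476, 0.2687]
orientation: [0.291, -3.125, -0.0]
contact_force: [-0.3, 0.1, -2.5]
grip_width: 0.112
finger_force: 34.2
```

>>> arm_command(rows=[{"jaw": 0, "linear": [-2, -20, 0], "spin": 0}, {"jaw": 0, "linear": [-2, -20, 0], "spin": 0}, {"jaw": 0, "linear": [-2, -20, 0], "spin": 0}, {"jaw": 0, "linear": [-2, -12, 0], "spin": 0}, {"jaw": 0, "linear": [0, -5, 0], "spin": 0}])

```text
clock: 6.88
ee_pos: [0.5961, -0.0269, 0.2689]
orientation: [0.288, -3.126, -0.0]
contact_force: [0.3, -0.7, -2.9]
grip_width: 0.111
finger_force: 34.2
```

Run:
```python
from h import *
s,m=st()
im,d=env.read_camera("wrist"); W=cloud("wrist",d); save("near",im)
P=W[(abs(W[...,0]-.62)<.12)&(abs(W[...,1]+.2)<.11)&(W[...,2]>.16)&(W[...,2]<.18)]
print(len(P)); 
if len(P): print(cv2.minAreaRect((P[:,:2]*1000).astype(np.float32)), np.median(P[:,2]))
# tray side wall slope: tool-frame points of tray
T=(W-s["ee_pos"])@m
q=(abs(T[...,1])>.035)&(abs(T[...,1])<.041)&(abs(T[...,0])<.09)&(abs(T[...,2]-.02)<.06)
A=T[q]; print(len(A)); 
if len(A)>10: print("x rng",A[:,0].min(),A[:,0].max(),"fit",np.polyfit(A[:,0],A[:,2],1))
```

```text
t 6.88 pos [ 0.5961 -0.0269  0.2689] yaw_y 100.54 tilt [-0.002 -0.   ] F [ 0.3 -0.7 -2.9] w 0.111 ff 34.2
5856
((625.5291748046875, -202.37225341796875), (137.28768920898438, 138.01846313476562), 8.881430625915527) 0.16790879282946758
3786
x rng -0.042850270846885016 0.0642892669692423 fit [-0.01239116  0.02372273]
```

View pics/near.png

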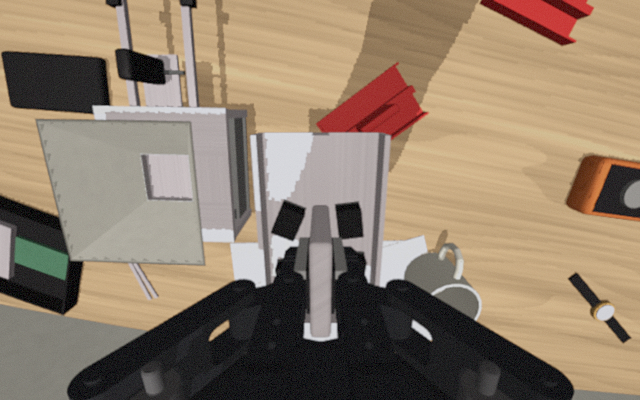

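Wrist view: the hopper mouth is at (120,190) and the gate handle at (140,65). The rim measures 137 x 138 mm, centred at (0.6255, -0.2024) with a yaw of 8.9°. The tray is level. I'll go above the mouth so the far rim sits under the tray's closed end.

>>> arm_command(rows=[{"jaw": 0, "linear": [0, -8, 0], "spin": 0}, {"jaw": 0, "linear": [-2, -16, 0], "spin": 0}, {"jaw": 0, "linear": [-2, -20, 0], "spin": 0}, {"jaw": 0, "linear": [-2, -20, 0], "spin": 0}, {"jaw": 0, "linear": [-2, -20, 0], "spin": 0}])

```text
clock: 7.35
ee_pos: [0.62, -0.1067, 0.2704]
orientation: [-0.294, 3.128, -0.0]
contact_force: [0.9, 0.7, -2.5]
grip_width: 0.111
finger_force: 34.2
```

>>> arm_command(rows=[{"jaw": 0, "linear": [-2, -20, 0], "spin": 0}, {"jaw": 0, "linear": [-2, -20, 0], "spin": 0}, {"jaw": 0, "linear": [0, -20, 0], "spin": 0}, {"jaw": 0, "linear": [0, -18, 0], "spin": 0.8}, {"jaw": 0, "linear": [0, -10, 0], "spin": 0.8}])

```text
clock: 7.77
ee_pos: [0.64, -0.1938, 0.2699]
orientation: [0.246, -3.132, 0.001]
contact_force: [-0.8, 0.0, -1.6]
grip_width: 0.109
finger_force: 34.2
```

>>> arm_command(rows=[{"jaw": 0, "linear": [0, -5, 0], "spin": 0}, {"jaw": 0, "linear": [0, 0, 10], "spin": 0}, {"jaw": 0, "linear": [0, 0, 15], "spin": 0}, {"jaw": 0, "linear": [0, 0, 15], "spin": 0}, {"jaw": 0, "linear": [0, 0, 5], "spin": 0}])

```text
clock: 8.18
ee_pos: [0.6393, -0.1948, 0.2225]
orientation: [0.25, -3.128, -0.003]
contact_force: [-0.5, 0.5, -2.9]
grip_width: 0.117
finger_force: 34.2
```

```bash
cat >> h.py <<'E'
def tilt(name=None):
    s,m=st()
    im,d=env.read_camera("wrist"); W=cloud("wrist",d)
    if name: save(name,im)
    T=(W-s["ee_pos"])@m
    q=(abs(T[...,1])>.034)&(abs(T[...,1])<.041)&(T[...,0]>-.05)&(T[...,0]<.09)&(abs(T[...,2]-.02)<.06)
    # rim of tray stands out: keep the upper points per x-bin
    A=T[q]; b=np.round(A[:,0]/.004).astype(int)
    pts=np.array([(A[b==k,0].mean(),np.percentile(A[b==k,2],10)) for k in np.unique(b) if (b==k).sum()>8])
    f=np.polyfit(pts[:,0],pts[:,1],1); print("tilt deg",round(np.degrees(np.arctan(f[0])),1),"x",pts[:,0].min().round(3),pts[:,0].max().round(3),"resid mm",round(1000*np.std(np.polyval(f,pts[:,0])-pts[:,1]),1))
    S=np.array([.6255,-.2024]); a=np.radians(8.9); e=np.array(s["ee_pos"][:2])-S
    print("u,v mm",np.round(1000*np.array([e@[np.cos(a),np.sin(a)],e@[-np.sin(a),np.cos(a)]]),1))
    return im,W,T
E
python3 -c "
from h import *
tilt()"
```

```text
t 8.18 pos [ 0.6393 -0.1948  0.2225] yaw_y 99.15 tilt [-0.003  0.002] F [-0.5  0.5 -2.9] w 0.117 ff 34.2
tilt deg 12.9 x -0.04 0.083 resid mm 13.7
u,v mm [14.9  5.4]
```

>>> arm_command(rows=[{"jaw": 0, "linear": [0, -5, 0], "spin": 0}, {"jaw": 0, "linear": [0, 0, 5], "spin": 0}, {"jaw": 0, "linear": [0, 0, 5], "spin": 0}, {"jaw": 0, "linear": [0, 0, 4], "spin": 0}, {"jaw": 0, "linear": [0, 0, 4], "spin": 0}])

```text
clock: 8.65
ee_pos: [0.6413, -0.2015, 0.2075]
orientation: [-0.248, 3.131, -0.001]
contact_force: [-4.9, -0.1, 9.7]
grip_width: 0.114
finger_force: 36.4
```

```bash
sed -i 's/(T\[...,0\]<.09)/(T[...,0]<.055)/' h.py; python3 -c "
from h import *
tilt()"
```

```text
t 8.65 pos [ 0.6413 -0.2015  0.2075] yaw_y 99.06 tilt [ 0. -0.] F [-4.9 -0.1  9.7] w 0.114 ff 36.4
tilt deg -1.6 x -0.039 0.054 resid mm 3.1
u,v mm [15.8 -1.6]
```

>>> arm_command(newtons=20, rows=[{"jaw": 0, "linear": [0, 0, 1.5], "spin": 0}, {"jaw": 0, "linear": [0, 0, 1.5], "spin": 0}, {"jaw": 0, "linear": [0, 0, 1.5], "spin": 0}, {"jaw": 0, "linear": [0, 0, 1], "spin": 0}, {"jaw": 0, "linear": [0, 0, 0], "spin": 0}])

```text
clock: 9.12
ee_pos: [0.6413, -0.202, 0.2036]
orientation: [-0.248, 3.131, -0.003]
contact_force: [-5.9, -1.0, 10.0]
grip_width: 0.111
finger_force: 37.3
```

```bash
python3 -c "
from h import *
tilt('tip1')"
```

```text
t 9.12 pos [ 0.6413 -0.202   0.2036] yaw_y 99.04 tilt [ 0.001 -0.002] F [-5.9 -1.  10. ] w 0.111 ff 37.3
tilt deg 1.2 x -0.039 0.054 resid mm 3.8
u,v mm [15.7 -2. ]
```

View pics/tip1.png

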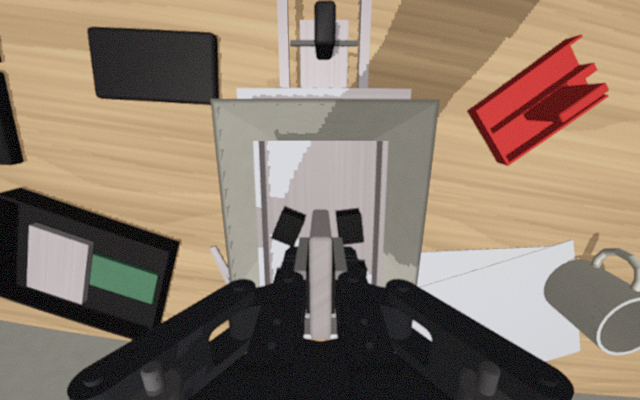

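The tray is starting to tip inside the mouth: its nose edge is at row 140 and the relays are still at (288,228) and (349,228). I'll continue lowering.

>>> arm_command(rows=[{"jaw": 0, "linear": [0, 0, 1.5], "spin": 0}, {"jaw": 0, "linear": [0, 0, 1.5], "spin": 0}, {"jaw": 0, "linear": [0, 0, 1.5], "spin": 0}, {"jaw": 0, "linear": [0, 0, 1], "spin": 0}, {"jaw": 0, "linear": [0, 0, 0], "spin": 0}])

```text
clock: 9.58
ee_pos: [0.6407, -0.2022, 0.1983]
orientation: [-0.247, 3.132, -0.003]
contact_force: [-9.5, -1.4, 12.7]
grip_width: 0.111
finger_force: 38.1
```

```bash
cat >> h.py <<'E'
def slope(T):
    for y0,y1,n in((0,.004,"rib"),(.010,.030,"floor")):
        q=(abs(T[...,1])>=y0)&(abs(T[...,1])<y1)&(T[...,0]>.03)&(T[...,0]<.08)&(abs(T[...,2]-.045)<.05)
        A=T[q]; b=np.round(A[:,0]/.004).astype(int)
        print(n,[(int(k*4),int(1000*np.median(A[b==k,2]))) for k in np.unique(b) if (b==k).sum()>8])
E
python3 -c "
from h import *
slope(tilt()[2])"
```

```text
t 9.58 pos [ 0.6407 -0.2022  0.1983] yaw_y 99.03 tilt [ 0.    -0.002] F [-9.5 -1.4 12.7] w 0.111 ff 38.1
tilt deg 7.7 x -0.036 0.054 resid mm 3.4
u,v mm [15.1 -2.1]
rib [(32, 22), (36, 22), (40, 23), (44, 24), (48, 25), (52, 26), (56, 27), (60, 68), (64, 61), (68, 52), (72, 44), (76, 36), (80, 30)]
floor [(32, 41), (36, 42), (40, 43), (44, 44), (48, 45), (52, 46), (56, 76), (60, 68), (64, 60), (68, 52), (72, 44), (76, 36), (80, 30)]
```

>>> arm_command(rows=[{"jaw": 0, "linear": [1, 0, 1.5], "spin": 0}, {"jaw": 0, "linear": [1, 0, 1.5], "spin": 0}, {"jaw": 0, "linear": [1, 0, 1.5], "spin": 0}, {"jaw": 0, "linear": [1, 0, 1.5], "spin": 0}, {"jaw": 0, "linear": [1, 0, 1], "spin": 0}])

```text
clock: 10.05
ee_pos: [0.6362, -0.2029, 0.1909]
orientation: [-0.247, 3.131, -0.003]
contact_force: [-3.8, -1.0, 9.0]
grip_width: 0.111
finger_force: 37.4
```

```bash
python3 -c "
from h import *
slope(tilt()[2])"
```

```text
t 10.05 pos [ 0.6362 -0.2029  0.1909] yaw_y 99.03 tilt [ 0.001 -0.002] F [-3.8 -1.   9. ] w 0.111 ff 37.4
tilt deg 17.1 x -0.035 0.055 resid mm 7.2
u,v mm [10.5 -2.1]
rib [(32, 26), (36, 28), (40, 29), (44, 30), (48, 32), (52, 65), (56, 61), (60, 52), (64, 44), (68, 36), (72, 28), (76, 21), (80, 20)]
floor [(32, 46), (36, 47), (40, 49), (44, 51), (48, 76), (52, 68), (56, 60), (60, 52), (64, 44), (68, 36), (72, 29), (76, 21), (80, 20)]
```

>>> arm_command(rows=[{"jaw": 0, "linear": [0.5, 0, 1.5], "spin": 0}, {"jaw": 0, "linear": [0.5, 0, 1.5], "spin": 0}, {"jaw": 0, "linear": [0.5, 0, 1.5], "spin": 0}, {"jaw": 0, "linear": [0.5, 0, 1], "spin": 0}, {"jaw": 0, "linear": [0, 0, 0], "spin": 0}])

```text
clock: 10.52
ee_pos: [0.6335, -0.2033, 0.185]
orientation: [0.247, -3.131, 0.003]
contact_force: [-9.5, -2.1, 9.6]
grip_width: 0.111
finger_force: 37.7
```

```bash
python3 -c "
from h import *
slope(tilt('tip2')[2])"
```

```text
t 10.52 pos [ 0.6335 -0.2033  0.185 ] yaw_y 99.01 tilt [-0.001 -0.002] F [-9.5 -2.1  9.6] w 0.111 ff 37.7
tilt deg 23.6 x -0.032 0.055 resid mm 5.2
u,v mm [ 7.7 -2.1]
rib [(32, 30), (36, 31), (40, 34), (44, 35), (48, 62), (52, 56), (56, 47), (60, 40), (64, 32), (68, 25), (72, 16), (76, 15), (80, 90)]
floor [(32, 50), (36, 53), (40, 77), (44, 72), (48, 64), (52, 56), (56, 48), (60, 40), (64, 32), (68, 25), (72, 16), (76, 15), (80, 89)]
```

View pics/tip2.png

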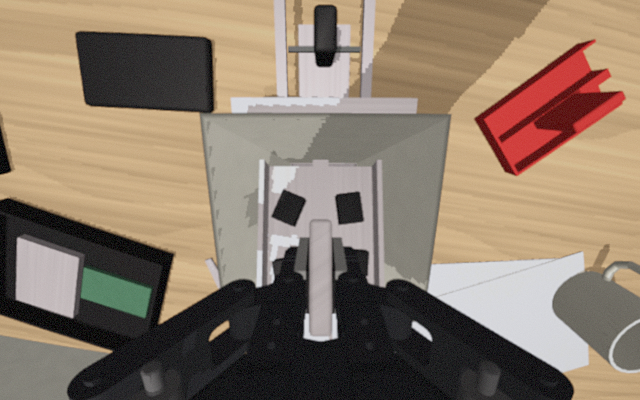

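The tilt is about 27° and the front relays are at (288,207) and (349,207). I'll tip a little further, then lift and back off so the nose leaves room for the relays.

>>> arm_command(rows=[{"jaw": 0, "linear": [0, 0, 1.5], "spin": 0}, {"jaw": 0, "linear": [0, 0, 1.5], "spin": 0}, {"jaw": 0, "linear": [0, 0, 1.5], "spin": 0}, {"jaw": 0, "linear": [0, 0, 1], "spin": 0}, {"jaw": 0, "linear": [0, 0, 0], "spin": 0}])

```text
clock: 10.98
ee_pos: [0.6323, -0.2033, 0.1796]
orientation: [0.246, -3.129, 0.002]
contact_force: [-14.2, -1.4, 12.3]
grip_width: 0.109
finger_force: 38.3
```

```bash
python3 -c "
from h import *
slope(tilt('tip3')[2])"
```

```text
t 10.98 pos [ 0.6323 -0.2033  0.1796] yaw_y 98.99 tilt [-0.003 -0.002] F [-14.2  -1.4  12.3] w 0.109 ff 38.3
tilt deg 25.9 x -0.031 0.055 resid mm 4.9
u,v mm [ 6.6 -1.9]
rib [(32, 33), (36, 36), (40, 38), (44, 62), (48, 56), (52, 48), (56, 41), (60, 32), (64, 24), (68, 17), (72, 10), (76, 84), (80, 84)]
floor [(32, 38), (36, 40), (40, 42), (44, 44), (48, 46), (52, 48), (56, 41), (60, 32), (64, 24), (68, 17), (72, 10), (76, 83), (80, 84)]
```

The relays are sliding out, and their tops reach the slope ahead of the nose. Backing off and lifting gives them room.

>>> arm_command(rows=[{"jaw": 0, "linear": [0, 0, -5], "spin": 0}, {"jaw": 0, "linear": [-4, 0, -5], "spin": 0}, {"jaw": 0, "linear": [-6, 0, -4], "spin": 0}, {"jaw": 0, "linear": [-4, 0, -3], "spin": 0}, {"jaw": 0, "linear": [0, 0, 0], "spin": 0}])

```text
clock: 11.45
ee_pos: [0.6497, -0.2001, 0.196]
orientation: [-0.249, 3.13, -0.001]
contact_force: [-0.5, 0.2, -2.4]
grip_width: 0.111
finger_force: 36.2
```

```bash
python3 -c "
from h import *
slope(tilt('tip4')[2])"
```

```text
t 11.45 pos [ 0.6497 -0.2001  0.196 ] yaw_y 99.1 tilt [ 0.002 -0.   ] F [-0.5  0.2 -2.4] w 0.111 ff 36.2
tilt deg 33.3 x -0.031 0.054 resid mm 9.6
u,v mm [24.2 -1.5]
rib [(32, 33), (36, 36), (40, 38), (44, 40), (56, 92), (60, 86), (64, 78), (68, 70), (72, 62), (76, 55), (80, 49)]
floor [(32, 55), (36, 88), (40, 90), (44, 92), (48, 93), (52, 93), (56, 92), (60, 86), (64, 78), (68, 70), (72, 62), (76, 55), (80, 48)]
```

View pics/tip4.png

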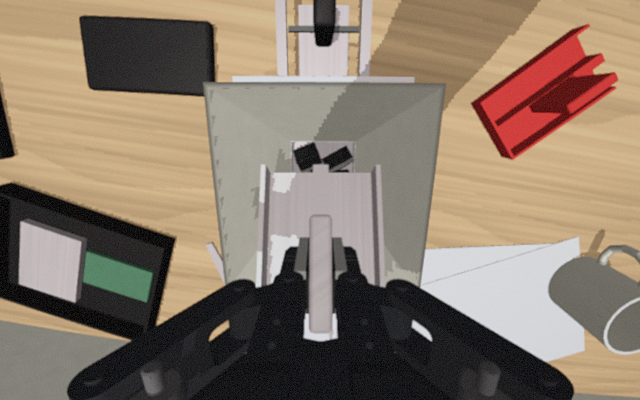

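Two relays lie on the gate at (306,157) and (338,157). I'll lift higher, still over the mouth, and count all four.

>>> arm_command(rows=[{"jaw": 0, "linear": [0, 0, -8], "spin": 0}, {"jaw": 0, "linear": [0, 0, -12], "spin": 0}, {"jaw": 0, "linear": [0, 0, -12], "spin": 0}, {"jaw": 0, "linear": [0, 0, -8], "spin": 0}, {"jaw": 0, "linear": [0, 0, 0], "spin": 0}])

```text
clock: 11.92
ee_pos: [0.649, -0.2006, 0.2375]
orientation: [-0.248, 3.129, -0.002]
contact_force: [1.0, 1.0, -1.1]
grip_width: 0.115
finger_force: 36.2
```

```bash
python3 -c "
from h import *
im=tilt()[0]
t,_=env.read_camera('top'); s,_=env.read_camera('scene')
import numpy as np
o=np.vstack([cv2.resize(im[100:340,160:480],(640,480))[:400],np.hstack([cv2.resize(t[140:200,355:435],(266,200)),cv2.resize(s[130:220,220:340],(267,200)),np.zeros((200,107,3),np.uint8)])]); save('cnt',o)
for k in range(4): pass
print([(np.round(b['xyz'],3).tolist(),round(b['score'],2)) for b in env.boxes_of('wrist','relay0')])"
```

```text
t 11.92 pos [ 0.649  -0.2006  0.2375] yaw_y 99.06 tilt [ 0.003 -0.001] F [ 1.   1.  -1.1] w 0.115 ff 36.2
tilt deg 22.8 x -0.031 0.043 resid mm 4.3
u,v mm [23.5 -1.9]
[([0.616, -0.216, 0.098], 0.93), ([0.612, -0.186, 0.104], 0.83), ([0.626, -0.186, 0.106], 0.7), ([0.633, -0.211, 0.096], 0.47)]
```

View pics/cnt.png

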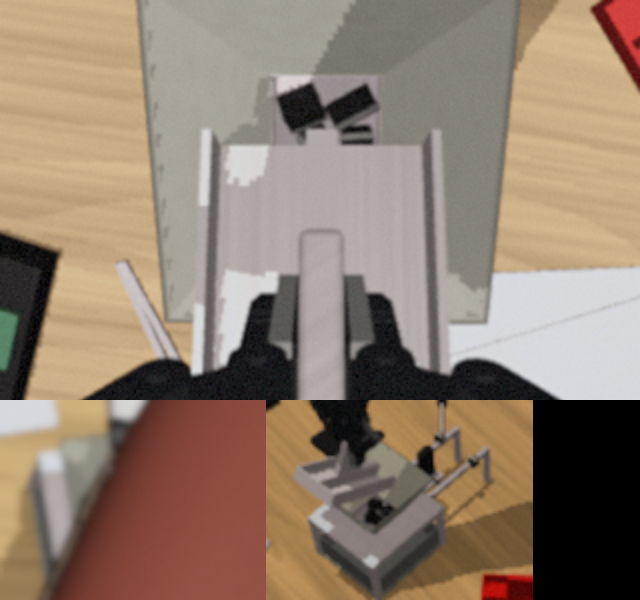

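The scene inset shows an empty tray and a cluster of dark blocks in the hopper. The wrist inset shows three relays, and the network reports a fourth beside the nose. I'll retreat part of the way and count again with an unobstructed view.

>>> arm_command(rows=[{"jaw": 0, "linear": [0, 0, -8], "spin": 0}, {"jaw": 0, "linear": [0, 0, -14], "spin": 0}, {"jaw": 0, "linear": [0, 0, -14], "spin": 0}, {"jaw": 0, "linear": [0, 0, -12], "spin": 0}, {"jaw": 0, "linear": [0, 10, 0], "spin": 0}])

```text
clock: 12.53
ee_pos: [0.6475, -0.1919, 0.2857]
orientation: [-0.246, 3.129, -0.003]
contact_force: [-0.0, 0.2, -1.6]
grip_width: 0.11
finger_force: 36.2
```

>>> arm_command(rows=[{"jaw": 0, "linear": [3, 22, 0], "spin": 0}, {"jaw": 0, "linear": [3, 26, 0], "spin": 0}, {"jaw": 0, "linear": [3, 26, 0], "spin": 0}, {"jaw": 0, "linear": [3, 26, 0], "spin": 0}, {"jaw": 0, "linear": [3, 26, 0], "spin": 0}])

```text
clock: 12.95
ee_pos: [0.6109, -0.0665, 0.2825]
orientation: [0.248, -3.131, -0.001]
contact_force: [0.7, 1.3, -1.3]
grip_width: 0.109
finger_force: 36.1
```

>>> arm_command(rows=[{"jaw": 0, "linear": [3, 22, 0], "spin": 0}, {"jaw": 0, "linear": [3, 12, 0], "spin": 0}, {"jaw": 0, "linear": [0, 5, 0], "spin": 0}, {"jaw": 0, "linear": [0, 0, 0], "spin": 0}, {"jaw": 0, "linear": [0, 0, 0], "spin": 0}])

```text
clock: 13.37
ee_pos: [0.6002, -0.0313, 0.2831]
orientation: [-0.248, 3.132, -0.001]
contact_force: [0.6, 0.2, -2.8]
grip_width: 0.112
finger_force: 36.1
```

Run:
```python
from h import *
im,W,T=tilt(); slope(T)
for cam in("wrist","top","scene"):
    if cam!="wrist":
        c,d=env.read_camera(cam); Wc=cloud(cam,d)
    else: c,Wc=im,W
    print(cam,[(np.round(b["xyz"],3).tolist(),round(b["score"],2)) for b in env.boxes_of(cam,"relay0")])
    dk=(c.max(-1)<60)&(abs(Wc[...,0]-.6255)<.05)&(abs(Wc[...,1]+.2024)<.05)&(Wc[...,2]>.09)
    n,l,s,ce=cv2.connectedComponentsWithStats(dk.astype(np.uint8))
    print(dk.sum(),[(int(s[i,4]),np.round(np.median(Wc[l==i],0),3).tolist()) for i in range(1,n) if s[i,4]>5])
```

```text
t 13.37 pos [ 0.6002 -0.0313  0.2831] yaw_y 99.06 tilt [ 0. -0.] F [ 0.6  0.2 -2.8] w 0.112 ff 36.1
tilt deg 23.1 x -0.031 0.043 resid mm 4.2
u,v mm [  1.5 173. ]
rib [(32, 33), (36, 35), (40, 38), (44, 39)]
floor [(32, 55), (36, 56)]
wrist [([0.628, -0.183, 0.105], 0.83), ([0.608, -0.186, 0.104], 0.57), ([0.612, -0.216, 0.101], 0.54), ([0.632, -0.204, 0.099], 0.5)]
754 [(754, [0.618, -0.202, 0.1])]
top [([0.627, -0.184, 0.101], 0.6), ([0.593, -0.228, 0.115], 0.53), ([0.614, -0.193, 0.106], 0.51), ([0.617, -0.214, 0.102], 0.51)]
46 [(42, [0.615, -0.211, 0.101])]
scene [([0.523, -0.21, 0.087], 0.59)]
59 [(59, [0.628, -0.204, 0.099])]
```

All four relays are in the hopper: both the wrist and the top camera give four detections inside it. I'll return the tray to its old spot.

>>> arm_command(rows=[{"jaw": 0, "linear": [4, 10, 0], "spin": 0}, {"jaw": 0, "linear": [4, 20, 0], "spin": 0}, {"jaw": 0, "linear": [4, 26, 0], "spin": 0}, {"jaw": 0, "linear": [4, 26, 0], "spin": 0}, {"jaw": 0, "linear": [4, 26, 0], "spin": 0}])

```text
clock: 14.08
ee_pos: [0.5623, 0.074, 0.2833]
orientation: [0.247, -3.132, -0.0]
contact_force: [0.8, -0.3, -2.2]
grip_width: 0.112
finger_force: 36.1
```

>>> arm_command(rows=[{"jaw": 0, "linear": [4, 26, 0], "spin": 0}, {"jaw": 0, "linear": [4, 26, 0], "spin": 0}, {"jaw": 0, "linear": [4, 26, 0], "spin": 0}, {"jaw": 0, "linear": [4, 26, 0], "spin": 0}, {"jaw": 0, "linear": [4, 20, 0], "spin": 0}])

```text
clock: 14.5
ee_pos: [0.5226, 0.1942, 0.2834]
orientation: [-0.249, 3.132, 0.001]
contact_force: [0.4, -0.0, -2.7]
grip_width: 0.108
finger_force: 36.1
```

>>> arm_command(rows=[{"jaw": 0, "linear": [4, 20, 0], "spin": 0}, {"jaw": 0, "linear": [0, 0, 20], "spin": 0}, {"jaw": 0, "linear": [0, 0, 30], "spin": 0}, {"jaw": 0, "linear": [0, 0, 30], "spin": 0}, {"jaw": 0, "linear": [0, 0, 30], "spin": 0}])

```text
clock: 14.92
ee_pos: [0.5162, 0.2118, 0.1725]
orientation: [-0.249, 3.131, 0.001]
contact_force: [-0.2, -1.0, -1.3]
grip_width: 0.11
finger_force: 36.2
```

>>> arm_command(rows=[{"jaw": 0, "linear": [0, 0, 30], "spin": 0}, {"jaw": 0, "linear": [0, 0, 30], "spin": 0}, {"jaw": 0, "linear": [0, 0, 20], "spin": 0}, {"jaw": 0, "linear": [0, 0, 10], "spin": 0}, {"jaw": 0, "linear": [0, 0, 0], "spin": 0}])

```text
clock: 15.33
ee_pos: [0.5149, 0.211, 0.0814]
orientation: [0.248, -3.128, 0.001]
contact_force: [-0.6, 0.6, -0.9]
grip_width: 0.111
finger_force: 36.0
```

```bash
python3 -c "
from h import *
slope(tilt()[2])"
```

```text
t 15.33 pos [0.5149 0.211  0.0814] yaw_y 99.07 tilt [-0.004 -0.001] F [-0.6  0.6 -0.9] w 0.111 ff 36.0
tilt deg 39.3 x -0.032 0.054 resid mm 12.2
u,v mm [-45.3 425.5]
rib [(32, 32), (36, 35), (40, 37), (44, 79), (48, 79), (52, 80), (56, 79), (60, 79), (64, 79), (68, 79), (72, 80), (76, 80), (80, 80)]
floor [(32, 55), (36, 79), (40, 79), (44, 79), (48, 79), (52, 79), (56, 79), (60, 79), (64, 79), (68, 79), (72, 79), (76, 79), (80, 80)]
```

>>> arm_command(rows=[{"jaw": 0, "linear": [0, 0, 9], "spin": 0}, {"jaw": 0, "linear": [0, 0, 7], "spin": 0}, {"jaw": 0, "linear": [-2, 0, 3], "spin": 0}, {"jaw": 0, "linear": [-7, 0, 3], "spin": 0}, {"jaw": 0, "linear": [-7, 0, 3], "spin": 0}])

```text
clock: 15.8
ee_pos: [0.5334, 0.2139, 0.0585]
orientation: [-0.248, 3.131, 0.0]
contact_force: [-2.0, -0.8, 2.1]
grip_width: 0.115
finger_force: 36.8
```

>>> arm_command(rows=[{"jaw": 0, "linear": [-6, 0, 3], "spin": 0}, {"jaw": 0, "linear": [-6, 0, 4], "spin": 0}, {"jaw": 0, "linear": [-6, 0, 4], "spin": 0}, {"jaw": 0, "linear": [-4, 0, 3], "spin": 0}, {"jaw": 0, "linear": [-3, 0, 2], "spin": 0}])

```text
clock: 16.22
ee_pos: [0.5581, 0.2178, 0.042]
orientation: [-0.248, 3.131, 0.0]
contact_force: [-0.6, -0.2, 3.0]
grip_width: 0.112
finger_force: 36.9
```

```bash
python3 -c "
from h import *
slope(tilt()[2])"
```

```text
t 16.22 pos [0.5581 0.2178 0.042 ] yaw_y 99.06 tilt [0. 0.] F [-0.6 -0.2  3. ] w 0.112 ff 36.9
tilt deg 3.5 x -0.035 0.054 resid mm 3.6
u,v mm [ -1.6 425.5]
rib [(32, 15), (36, 16), (40, 16), (44, 17), (48, 18), (52, 18), (56, 19), (60, 20), (64, 41), (68, 41), (72, 41), (76, 41), (80, 41)]
floor [(32, 35), (36, 35), (40, 36), (44, 36), (48, 37), (52, 37), (56, 38), (60, 41), (64, 41), (68, 41), (72, 41), (76, 41), (80, 41)]
```

>>> arm_command(rows=[{"jaw": 0, "linear": [-2, 0, 2], "spin": 0}, {"jaw": 0, "linear": [-2, 0, 2], "spin": 0}, {"jaw": 0, "linear": [0, 0, 0], "spin": 0}, {"jaw": 0.3, "linear": [0, 0, 0], "spin": 0}, {"jaw": 0.5, "linear": [0, 0, 0], "spin": 0}])

```text
clock: 16.68
ee_pos: [0.5607, 0.2181, 0.038]
orientation: [0.248, -3.131, 0.0]
contact_force: [-0.0, 0.3, -0.5]
grip_width: 0.388
finger_force: 0.0
```

>>> arm_command(rows=[{"jaw": 0.5, "linear": [0, 0, 0], "spin": 0}, {"jaw": 0.5, "linear": [0, 0, -5], "spin": 0}, {"jaw": 0.5, "linear": [0, 0, -20], "spin": 0}, {"jaw": 0.5, "linear": [0, 0, -30], "spin": 0}, {"jaw": 0.5, "linear": [0, 0, -35], "spin": 0}])

```text
clock: 17.1
ee_pos: [0.5597, 0.2178, 0.1282]
orientation: [0.248, -3.128, 0.001]
contact_force: [1.0, 1.0, -0.2]
grip_width: 0.503
finger_force: 0.0
```

>>> arm_command(rows=[{"jaw": 0.5, "linear": [0, 0, -35], "spin": 0}, {"jaw": 0.5, "linear": [0, 0, -35], "spin": 0}, {"jaw": 0.5, "linear": [0, 0, -30], "spin": 0}, {"jaw": 0.5, "linear": [0, 0, -20], "spin": 0}, {"jaw": 0.5, "linear": [0, 0, 0], "spin": 0}])

```text
clock: 17.52
ee_pos: [0.5631, 0.2188, 0.2536]
orientation: [-0.248, 3.124, 0.002]
contact_force: [-0.6, 0.1, 0.6]
grip_width: 0.5
finger_force: 0.0
```

Run:
```python
from h import *
s,m=st()
im,d=env.read_camera("wrist"); W=cloud("wrist",d)
print([(np.round(b["xyz"],3).tolist(),round(b["score"],2)) for b in env.boxes_of("wrist","tray")],[(np.round(b["xyz"],3).tolist(),round(b["score"],2)) for b in env.boxes_of("wrist","relay0")])
e=np.array(s["ee_pos"])
for z0,z1 in((.05,.1),(.016,.03)):
    q=(abs(W[...,0]-e[0])<.09)&(abs(W[...,1]-e[1])<.07)&(W[...,2]>z0)&(W[...,2]<z1); p=W[q]
    r=cv2.minAreaRect((p[:,:2]*1000).astype(np.float32)); A=np.c_[p[:,:2]-p[:,:2].mean(0),np.ones(len(p))]
    print(len(p),np.round(r[0],1),np.round(r[1],1),round(r[2],1),"plane",np.linalg.lstsq(A,p[:,2],rcond=None)[0].round(3))
```

```text
t 17.52 pos [0.5631 0.2188 0.2536] yaw_y 99.07 tilt [0.007 0.002] F [-0.6  0.1  0.6] w 0.5 ff 0.0
[([0.352, 0.436, 0.013], 0.97), ([0.366, 0.242, 0.005], 0.92), ([0.509, 0.032, 0.006], 0.88), ([0.556, 0.214, 0.006], 0.77)] []
383 [560.6 217.9] [48.7  9.5] 9.1 plane [0.059 0.034 0.072]
953 [561.1 218.2] [128.4  78.1] 9.1 plane [-0.003 -0.002  0.02 ]
```

The tray is flat on the table and empty. Now I'll move over towards the gate handle and measure it and the pointers.

>>> arm_command(rows=[{"jaw": 0.6, "linear": [4, -20, -4], "spin": 0}, {"jaw": 0.6, "linear": [6, -34, -5], "spin": 0}, {"jaw": 0.6, "linear": [6, -34, -5], "spin": 0}, {"jaw": 0.6, "linear": [6, -34, -5], "spin": 0}, {"jaw": 0.6, "linear": [6, -34, -5], "spin": 0}])

```text
clock: 18.08
ee_pos: [0.5569, 0.0585, 0.2709]
orientation: [0.249, -3.129, -0.0]
contact_force: [1.1, -0.5, 0.3]
grip_width: 0.601
finger_force: 0.0
```

>>> arm_command(rows=[{"jaw": 0.6, "linear": [6, -34, 0], "spin": 0}, {"jaw": 0.6, "linear": [6, -34, 0], "spin": 0}, {"jaw": 0.6, "linear": [6, -34, 0], "spin": 0}, {"jaw": 0.6, "linear": [6, -34, 0], "spin": 0}, {"jaw": 0.6, "linear": [6, -34, 0], "spin": 0}])

```text
clock: 18.5
ee_pos: [0.5542, -0.1142, 0.2707]
orientation: [0.248, -3.129, -0.002]
contact_force: [1.0, -0.4, 0.1]
grip_width: 0.6
finger_force: 0.0
```

>>> arm_command(rows=[{"jaw": 0.6, "linear": [6, -34, 0], "spin": 0}, {"jaw": 0.6, "linear": [6, -34, 0], "spin": 0}, {"jaw": 0.6, "linear": [0, -28, 0], "spin": 0}, {"jaw": 0.6, "linear": [0, 0, 0], "spin": 0}, {"jaw": 0.6, "linear": [0, 0, 0], "spin": 0}])

```text
clock: 18.92
ee_pos: [0.5577, -0.2105, 0.2703]
orientation: [0.244, -3.129, -0.003]
contact_force: [1.0, -0.3, 0.5]
grip_width: 0.602
finger_force: 0.0
```

```bash
cat > g.py <<'E'
from h import *
S=np.array([.6255,-.2024]); a=np.radians(8.9); Rm=np.array([[np.cos(a),np.sin(a)],[-np.sin(a),np.cos(a)]])
s,m=st()
im,d=env.read_camera("wrist"); W=cloud("wrist",d)
U=(W[...,:2]-S)@Rm.T*1000; z=W[...,2]*1000
print("tcp uv",np.round(Rm@(s["ee_pos"][:2]-S)*1000,1))
def rep(n,q):
    if q.sum()<5: print(n,"none"); return
    p=U[q]; print(n,q.sum(),"u",np.percentile(p[:,0],[1,50,99]).round(1),"v",np.percentile(p[:,1],[1,50,99]).round(1),"z",np.median(z[q]).round(1))
box=lambda u0,u1,v0,v1,z0,z1:(U[...,0]>u0)&(U[...,0]<u1)&(U[...,1]>v0)&(U[...,1]<v1)&(z>z0)&(z<z1)
rep("handle top",box(-240,-80,-25,25,138,152))
rim=box(-75,75,-75,75,160,180); rep("rim",rim)
rep("deck",box(-100,90,-90,90,89,100))
dark=im.max(-1)<70
for sgn in(-1,1):
    v0,v1=sorted((sgn*28,sgn*50))
    rep(f"rail{sgn}",box(-235,-90,v0,v1,70,95))
    rep(f"dark{sgn}",box(-235,-140,v0,v1,70,100)&dark)
for q in("mark","gate"): print(q,[((Rm@(np.array(b["xyz"][:2])-S)*1000).round(1).tolist(),round(b["xyz"][2],3),round(b["score"],2)) for b in env.boxes_of("wrist",q)])
r=[(np.round(b["xyz"],3).tolist(),round(b["score"],2)) for b in env.boxes_of("wrist","relay0")]; print(r)
E
python3 g.py
```

```text
t 18.92 pos [ 0.5577 -0.2105  0.2703] yaw_y 98.92 tilt [-0.003  0.002] F [ 1.  -0.3  0.5] w 0.602 ff 0.0
tcp uv [-68.3   2.5]
handle top 405 u [-127.9 -115.8 -102.7] v [-5.2  1.5  8.1] z 145.3
rim 3244 u [-67.2 -19.   67.8] v [-66.1   0.7  68.2] z 167.7
deck 4778 u [-79.  -57.8  29.2] v [-69.5   0.1  72.9] z 95.8
rail-1 1111 u [-224.  -168.9  -92.1] v [-42.3 -32.5 -28.4] z 85.7
dark-1 33 u [-190.4 -189.4 -178.4] v [-42.2 -37.6 -30.5] z 91.6
rail1 1108 u [-224.2 -169.1  -91.3] v [30.5 35.  44.6] z 85.7
dark1 42 u [-190.5 -189.3 -178.6] v [33.6 40.4 44.3] z 91.7
mark [([-177.4, 29.4], 0.091, 0.93)]
gate []
[([0.63, -0.204, 0.1], 0.74), ([0.615, -0.215, 0.102], 0.7), ([0.613, -0.19, 0.103], 0.69)]
```

```bash
cat >> g.py <<'E'
print("--")
for v0,v1 in((-48,-28),(28,48)):
    rep("ptr",box(-235,-130,v0,v1,88.5,96))
    q=box(-235,-130,v0,v1,88.5,96); p=U[q]; 
    if len(p): print(cv2.minAreaRect(p.astype(np.float32)))
    w=q&(im.min(-1)>130); rep("white",w)
rep("pin",box(-235,-95,12,27,84,93)); rep("pin",box(-235,-95,-25,-12,84,93))
E
python3 g.py | sed '1,/--/d'
```

```text
ptr 177 u [-191.1 -183.8 -178.2] v [-44.9 -37.7 -31. ] z 91.7
((-184.6754150390625, -37.94715118408203), (14.191919326782227, 12.991690635681152), 89.74502563476562)
white 42 u [-187.4 -185.6 -183.7] v [-44.8 -37.8 -30.9] z 95.0
ptr 187 u [-191.5 -184.  -177.6] v [30.9 37.4 44.2] z 91.8
((-184.51808166503906, 37.46310043334961), (13.965554237365723, 13.952230453491211), 89.81262969970703)
white 68 u [-191.3 -185.  -177.6] v [30.7 36.4 44.4] z 93.9
pin 120 u [-131.5 -114.3  -95.9] v [12.2 17.6 26.6] z 84.9
pin 103 u [-132.6 -114.1  -95.4] v [-24.5 -16.7 -12.1] z 84.7
```

Handle at u = -115.3, pointers at u = -184.6, so the travel is 69 mm, inside the stated 60–78. I'll grip the handle.

>>> arm_command(newtons=50, rows=[{"jaw": 0.6, "linear": [16, -1, 0], "spin": 0}, {"jaw": 0.6, "linear": [20, 0, 0], "spin": 0}, {"jaw": 0.6, "linear": [11, 0, 10], "spin": 0}, {"jaw": 0.6, "linear": [0, 0, 25], "spin": 0}, {"jaw": 0.6, "linear": [0, 0, 30], "spin": 0}])

```text
clock: 19.73
ee_pos: [0.513, -0.2184, 0.2086]
orientation: [-0.248, 3.128, -0.004]
contact_force: [0.8, -0.2, -0.7]
grip_width: 0.597
finger_force: 0.0
```

>>> arm_command(rows=[{"jaw": 0.6, "linear": [0, 0, 30], "spin": 0}, {"jaw": 0.6, "linear": [0, 0, 30], "spin": 0}, {"jaw": 0.6, "linear": [0, 0, 25], "spin": 0}, {"jaw": 0.6, "linear": [0, 0, 14], "spin": 0}, {"jaw": 0.6, "linear": [0, 0, 0], "spin": 0}])

```text
clock: 20.15
ee_pos: [0.5104, -0.2164, 0.1054]
orientation: [0.249, -3.128, -0.005]
contact_force: [0.0, 0.7, -0.3]
grip_width: 0.599
finger_force: 0.0
```

```bash
python3 -c "
from h import *
s,m=st(); import numpy as np
a=np.radians(8.9);e=s['ee_pos'][:2]-np.array([.6255,-.2024]);print(e@[np.cos(a),np.sin(a)],e@[-np.sin(a),np.cos(a)])"
```

```text
t 20.15 pos [ 0.5104 -0.2164  0.1054] yaw_y 99.09 tilt [-0.004  0.003] F [ 0.   0.7 -0.3] w 0.599 ff 0.0
-0.11588772346542277 0.003963675101552643
```

>>> arm_command(rows=[{"jaw": 0.6, "linear": [0, -2.5, 0], "spin": 0}, {"jaw": 0.3, "linear": [0, 0, 0], "spin": 0}, {"jaw": 0, "linear": [0, 0, 0], "spin": 0}, {"jaw": 0, "linear": [0, 0, 0], "spin": 0}, {"jaw": 0, "linear": [0, 0, 0], "spin": 0}])

```text
clock: 20.57
ee_pos: [0.5133, -0.2196, 0.1097]
orientation: [-0.249, 3.13, 0.002]
contact_force: [-0.3, 6.4, 8.7]
grip_width: 0.156
finger_force: 49.5
```

>>> arm_command(rows=[{"jaw": 0, "linear": [0, 0, 0], "spin": 0}, {"jaw": 0, "linear": [0, 0, 0], "spin": 0}, {"jaw": 0, "linear": [0, 0, 0], "spin": 0}, {"jaw": 0, "linear": [0, 0, 0], "spin": 0}, {"jaw": 0, "linear": [0, 0, 0], "spin": 0}])

```text
clock: 20.98
ee_pos: [0.5133, -0.2196, 0.1097]
orientation: [-0.249, 3.13, 0.001]
contact_force: [-1.0, 6.6, 7.6]
grip_width: 0.158
finger_force: 49.4
```

>>> arm_command(rows=[{"jaw": 0, "linear": [3, 0, -1], "spin": 0}, {"jaw": 0, "linear": [7, 0, -1], "spin": 0}, {"jaw": 0, "linear": [9, 0, -1], "spin": 0}, {"jaw": 0, "linear": [9, 0, 0], "spin": 0}, {"jaw": 0, "linear": [9, 0, 0], "spin": 0}])

```text
clock: 21.4
ee_pos: [0.4754, -0.2254, 0.1099]
orientation: [0.248, -3.131, -0.003]
contact_force: [6.3, 0.2, -22.9]
grip_width: 0.156
finger_force: 49.9
```

>>> arm_command(rows=[{"jaw": 0, "linear": [9, 0, 0], "spin": 0}, {"jaw": 0, "linear": [8, 0, 0], "spin": 0}, {"jaw": 0, "linear": [5, 0, 0], "spin": 0}, {"jaw": 0, "linear": [3, 0, 0], "spin": 0}, {"jaw": 0, "linear": [0, 0, 0], "spin": 0}])

```text
clock: 21.82
ee_pos: [0.4504, -0.2293, 0.1099]
orientation: [0.248, -3.131, -0.004]
contact_force: [4.9, 1.0, -24.9]
grip_width: 0.157
finger_force: 49.7
```

```bash
python3 g.py
python3 - <<'E'
from h import *
S=np.array([.6255,-.2024])
for cam in("top","scene"):
    c,d=env.read_camera(cam); W=cloud(cam,d)
    print(cam,[(np.round(b["xyz"],3).tolist(),round(b["score"],2)) for b in env.boxes_of(cam,"relay0")],[(np.round(b["xyz"],3).tolist(),round(b["score"],2)) for b in env.boxes_of(cam,"gate")])
E
```

```text
t 21.82 pos [ 0.4504 -0.2293  0.1099] yaw_y 99.05 tilt [-0.001  0.002] F [  4.9   1.  -24.9] w 0.157 ff 49.7
tcp uv [-177.2    0.5]
handle top 2658 u [-191.9 -184.7 -167.4] v [-18.9   0.1  18.7] z 145.2
rim none
deck 76 u [-80.3 -78.5 -71.4] v [-72.4 -59.8  72.7] z 94.7
rail-1 2022 u [-225.2 -190.9 -145.6] v [-43.9 -33.6 -29.5] z 85.5
dark-1 306 u [-192.3 -189.8 -179.4] v [-43.5 -37.2 -30.6] z 91.0
rail1 1956 u [-225.1 -191.1 -146.4] v [30.3 34.2 44.1] z 85.5
dark1 301 u [-192.3 -189.9 -179.5] v [31.3 37.7 43.9] z 91.0
mark [([-187.6, -27.7], 0.093, 0.79)]
gate [([-178.1, 1.9], 0.085, 0.97)]
[]
--
ptr 487 u [-192.2 -186.6 -178.7] v [-44.4 -37.2 -30.6] z 91.6
((-185.19569396972656, -37.68196487426758), (14.21373176574707, 14.380816459655762), 0.3329741358757019)
white 101 u [-186.9 -185.4 -183.9] v [-44.8 -37.3 -30.7] z 95.2
ptr 486 u [-192.1 -186.4 -178.1] v [31.3 37.7 44.6] z 91.6
((-185.0609893798828, 36.493247985839844), (16.603065490722656, 14.826615333557129), 88.02812194824219)
white 123 u [-186.7 -185.1 -183.2] v [31.5 38.1 44.7] z 95.1
pin 246 u [-195.2 -179.7  -97.5] v [12.2 18.6 26.9] z 87.9
pin 234 u [-196.1 -180.1  -97.7] v [-24.6 -17.5 -12.2] z 87.6
top [([0.647, -0.22, 0.024], 0.56), ([0.629, -0.216, 0.018], 0.4)] [([0.516, -0.22, 0.082], 0.68)]
scene [([0.473, -0.216, 0.081], 0.19)] [([0.468, -0.221, 0.082], 0.62)]
```

The gate is out 64 mm, with the pin at u ≈ -180 and the pointer lines at -185.2. I need about 5.5 mm more, and I'll relax the vertical strain.

>>> arm_command(rows=[{"jaw": 0, "linear": [2, 0, 1], "spin": 0}, {"jaw": 0, "linear": [2, 0, 1], "spin": 0}, {"jaw": 0, "linear": [1.5, 0, 0], "spin": 0}, {"jaw": 0, "linear": [0, 0, 0], "spin": 0}, {"jaw": 0, "linear": [0, 0, 0], "spin": 0}])

```text
clock: 22.73
ee_pos: [0.4468, -0.23, 0.1098]
orientation: [-0.249, 3.129, 0.003]
contact_force: [5.1, 6.8, -2.6]
grip_width: 0.156
finger_force: 52.9
```

```bash
cat >> g.py <<'E'
p=box(-235,-130,12,26,86.5,93)|box(-235,-130,-26,-12,86.5,93)
h=np.histogram(U[p][:,0],bins=np.arange(-200,-165,1)); print([(int(b),int(n)) for n,b in zip(*h) if n])
rep("front",box(-215,-150,-6,6,100,142))
E
python3 g.py | grep -v -e dark -e rail -e rim -e deck
python3 - <<'E'
from h import *
for cam in("top","scene"):
    c,d=env.read_camera(cam); W=cloud(cam,d)
    print(cam,[(np.round(b["xyz"],3).tolist(),round(b["score"],2)) for b in env.boxes_of(cam,"relay0")])
    q=(c.max(-1)<60)&(np.hypot(W[...,0]-.6255,W[...,1]+.2024)<.07)
    n,l,s,_=cv2.connectedComponentsWithStats(q.astype(np.uint8))
    print([(int(s[i,4]),np.round(np.median(W[l==i],0),3).tolist()) for i in range(1,n) if s[i,4]>3])
E
```

```text
t 22.73 pos [ 0.4468 -0.23    0.1098] yaw_y 99.1 tilt [0.002 0.002] F [ 5.1  6.8 -2.6] w 0.156 ff 52.9
tcp uv [-180.8    0.4]
handle top 2664 u [-195.8 -188.7 -171.4] v [-18.8   0.5  19.3] z 145.1
mark [([-185.7, -27.7], 0.095, 0.68)]
gate [([-184.4, 5.5], 0.083, 0.83)]
[]
--
ptr 502 u [-192.6 -186.8 -178.4] v [-44.4 -37.1 -30.5] z 91.6
((-185.40000915527344, -37.57978820800781), (14.530861854553223, 14.383707046508789), 1.370009183883667)
white 130 u [-187.3 -185.5 -178.3] v [-44.4 -37.4 -31. ] z 95.0
ptr 474 u [-192.5 -186.7 -178.8] v [31.5 37.8 44.8] z 91.6
((-185.28074645996094, 38.182167053222656), (13.735956192016602, 14.626721382141113), 89.80460357666016)
white 106 u [-186.9 -185.4 -182.6] v [31.5 38.  44.8] z 95.0
pin 258 u [-199.7 -183.7 -100. ] v [12.1 18.1 26.8] z 87.5
pin 250 u [-199.9 -184.2 -106.1] v [-24.6 -17.2 -12. ] z 87.5
[(-186, 3), (-185, 85), (-184, 69), (-183, 62), (-182, 53), (-181, 38)]
front 860 u [-196.1 -195.5 -194.2] v [-5.8  0.   5.9] z 125.4
top []
[(16, [0.65, -0.221, 0.019]), (11, [0.627, -0.22, 0.019])]
scene []
[(17, [0.616, -0.267, 0.019]), (54, [0.615, -0.136, 0.026])]
```

>>> arm_command(rows=[{"jaw": 0, "linear": [1.5, 0, 0], "spin": 0}, {"jaw": 0, "linear": [1.2, 0, 0], "spin": 0}, {"jaw": 0, "linear": [0, 0, 0], "spin": 0}, {"jaw": 0, "linear": [0, 0, 0], "spin": 0}, {"jaw": 0, "linear": [0, 0, 0], "spin": 0}])

```text
clock: 23.55
ee_pos: [0.4442, -0.2304, 0.1098]
orientation: [-0.249, 3.129, 0.003]
contact_force: [5.4, 5.9, -3.9]
grip_width: 0.16
finger_force: 52.8
```

>>> arm_command(rows=[{"jaw": 0, "linear": [0, 0, 0], "spin": 0}, {"jaw": 0, "linear": [0, 0, 0], "spin": 0}, {"jaw": 0, "linear": [0, 0, 0], "spin": 0}, {"jaw": 0, "linear": [0, 0, 0], "spin": 0}, {"jaw": 0, "linear": [0, 0, 0], "spin": 0}])

```text
clock: 23.97
ee_pos: [0.4442, -0.2304, 0.1097]
orientation: [-0.249, 3.129, 0.003]
contact_force: [4.7, 6.2, -3.5]
grip_width: 0.158
finger_force: 52.8
```

```bash
python3 g.py | grep -e uv -e ptr -e "((" -e front -e "^t"
python3 - <<'E'
from h import *
a=np.radians(8.9); Rm=np.array([[np.cos(a),np.sin(a)],[-np.sin(a),np.cos(a)]])
for cam in("top","scene"):
    c,d=env.read_camera(cam); W=cloud(cam,d); U=(W[...,:2]-[.6255,-.2024])@Rm.T*1000
    q=(abs(U[...,0])<72)&(abs(U[...,1])<70)&(W[...,2]<.09)
    k=q&(c.max(-1)<75); print(cam,"in box px",q.sum(),"dark",k.sum())
    h=q&(W[...,2]>.012)&(W[...,2]<.03); p=U[h]; print("  raised z .012-.03",h.sum(),np.c_[p.round(),(W[h][:,2]*1000).round(),c[h].max(-1)][::max(1,len(p)//25)].astype(int).tolist())
    g=(abs(U[...,0])<64)&(abs(U[...,1])<64)&(W[...,2]>.09)&(W[...,2]<.165)&(c.max(-1)<75); print("  dark left in hopper",g.sum())
E
```

```text
t 23.97 pos [ 0.4442 -0.2304  0.1097] yaw_y 99.1 tilt [0.002 0.002] F [ 4.7  6.2 -3.5] w 0.158 ff 52.8
tcp uv [-183.4    0.4]
ptr 476 u [-192.7 -186.9 -179.1] v [-44.2 -37.1 -30.4] z 91.6
((-185.9169158935547, -37.50006866455078), (14.25035285949707, 14.187443733215332), 89.4968032836914)
ptr 475 u [-192.4 -186.8 -178.4] v [31.4 37.8 44.8] z 91.5
((-185.344970703125, 36.612457275390625), (16.980627059936523, 14.61961555480957), 89.55233001708984)
front 853 u [-198.9 -198.1 -196.9] v [-5.9  0.1  5.9] z 125.2
top in box px 575 dark 58
  raised z .012-.03 147 [[68, 67, 29, 96], [54, 65, 24, 89], [41, 65, 30, 97], [28, -23, 19, 50], [36, 65, 22, 89], [25, -32, 18, 92], [22, -25, 18, 48], [20, -19, 18, 52], [28, 66, 21, 80], [15, -26, 23, 81], [14, -21, 17, 60], [12, -18, 16, 56], [10, -9, 13, 116], [7, -22, 20, 70], [6, -7, 20, 92], [4, -22, 20, 63], [4, -8, 14, 76], [1, -24, 20, 78], [0, -13, 19, 59], [8, 65, 13, 80], [-4, -15, 19, 58], [-5, -6, 19, 71], [-6, -21, 15, 77], [-3, 65, 25, 89], [-16, 66, 12, 79], [-28, 65, 15, 80], [-46, 65, 18, 82], [-72, -60, 16, 131], [-72, 38, 23, 136], [-71, 51, 15, 125]]
  dark left in hopper 0
scene in box px 667 dark 450
  raised z .012-.03 135 [[-53, -61, 28, 66], [-51, -60, 20, 46], [-48, -58, 18, 52], [-23, -63, 26, 46], [-9, -64, 27, 52], [-2, -62, 29, 87], [-6, -62, 19, 95], [-70, 45, 13, 57], [-60, 65, 23, 45], [-54, 66, 24, 49], [-43, 67, 30, 43], [-44, 66, 22, 44], [-42, 67, 19, 50], [-19, 66, 29, 47], [72, -30, 29, 44], [-8, 67, 29, 42], [-11, 68, 21, 47], [71, -11, 21, 41], [16, 65, 28, 45], [18, 67, 26, 45], [17, 65, 17, 44], [27, 66, 23, 47], [72, 19, 13, 42], [30, 68, 16, 49], [71, 34, 15, 44], [51, 64, 15, 44], [53, 66, 13, 47]]
  dark left in hopper 11
```

Run:
```python
from h import *
a=np.radians(8.9); Rm=np.array([[np.cos(a),np.sin(a)],[-np.sin(a),np.cos(a)]])
for cam in("top","scene"):
    c,d=env.read_camera(cam); W=cloud(cam,d); U=(W[...,:2]-[.6255,-.2024])@Rm.T*1000
    ins=(abs(U[...,0])<64)&(abs(U[...,1])<64)&(W[...,2]>.085)&(W[...,2]<.165)
    # expected funnel height at (u,v)
    r=np.maximum(abs(U[...,0]),abs(U[...,1])); ex=95+np.clip(r-27,0,38)*75/38
    dev=W[...,2]*1000-ex
    print(cam,ins.sum(),"quadrants",[int((ins&(U[...,0]*i>0)&(U[...,1]*j>0)).sum()) for i in(-1,1) for j in(-1,1)],"above funnel >6mm:",[U[k].round().astype(int).tolist()+[round(dev[k]),int(c[k].max())] for k in map(tuple,np.argwhere(ins&(dev>6)))][:25])
    g=ins&(c.max(-1)<75); print([(U[k].round().astype(int).tolist(),int(W[k][2]*1000)) for k in map(tuple,np.argwhere(g))])
    thr=(abs(U[...,0])<27)&(abs(U[...,1])<27); print("throat col px",thr.sum(),"z>.05:",(thr&(W[...,2]>.05)).sum())
    print([(np.round(b["xyz"],3).tolist(),round(b["score"],2)) for n in("tray","mug","powerbank","meter") for b in env.boxes_of(cam,n)[:4]])
```

```text
top 2191 quadrants [557, 423, 664, 547] above funnel >6mm: [[51, 11, 7, 159], [47, -19, 6, 160], [50, 46, 8, 161], [48, 22, 9, 160], [47, 8, 7, 160], [43, 18, 7, 160], [30, -29, 7, 158], [30, -4, 8, 158]]
[]
throat col px 181 z>.05: 17
[([0.557, 0.215, 0.005], 0.98), ([0.332, 0.212, 0.004], 0.6), ([0.336, 0.427, 0.006], 0.58), ([0.751, 0.184, 0.039], 0.92), ([0.607, -0.208, 0.1], 0.3), ([0.541, 0.424, 0.043], 0.9)]
scene 1464 quadrants [461, 366, 390, 247] above funnel >6mm: [[-47, -56, 8, 140], [-59, -38, 7, 143], [-41, -55, 10, 141], [-33, -52, 10, 138], [-39, -50, 12, 142], [-55, -20, 10, 144], [-58, -13, 8, 145], [-25, -54, 7, 138], [-57, -12, 7, 142], [-46, -44, 6, 145], [-47, -40, 6, 146], [-53, -14, 11, 145], [-15, -53, 7, 136], [-24, -49, 12, 139], [-48, -25, 10, 144], [-51, -12, 10, 143], [7, -59, 6, 136], [-29, -46, 9, 135], [-32, -44, 12, 135], [-46, -28, 9, 143], [-47, -24, 10, 144], [-58, 16, 8, 143], [-8, -51, 8, 137], [-25, -46, 6, 139], [-38, -41, 11, 141]]
[([-22, -26], 87), ([-14, -28], 87), ([-17, -26], 86), ([-6, -25], 91), ([-11, -26], 86), ([-1, -24], 92), ([8, -24], 94), ([3, -26], 87), ([12, -25], 91), ([18, -25], 91), ([8, 62], 156), ([25, -22], 95), ([13, 62], 155), ([13, 57], 146), ([30, 61], 156), ([20, 53], 138), ([36, 62], 156), ([48, 62], 163), ([37, 58], 149), ([49, 55], 142)]
throat col px 36 z>.05: 35
[([0.525, 0.037, 0.011], 0.9), ([0.571, 0.221, 0.003], 0.86), ([0.343, 0.434, 0.008], 0.75), ([0.333, 0.215, 0.012], 0.68), ([0.737, 0.178, 0.048], 0.94), ([0.555, -0.428, 0.01], 0.49), ([0.551, 0.432, 0.046], 0.9), ([0.468, -0.222, 0.08], 0.34)]
```

The hopper is empty with the throat clear, the pin is within 1 mm of the pointers, the tray is flat and the mug, power bank and meter are in place. Handing in.

```bash
python3 -c "
from h import *
st(); print(env.close_job())"
```

```text
t 24.77 pos [ 0.4442 -0.2304  0.1097] yaw_y 99.1 tilt [0.002 0.002] F [ 5.3  6.6 -3.2] w 0.156 ff 52.8
the job is handed in; nothing more can be done
None
```

I handed the job in with the gate held about 0.5 mm from the mark, the empty tray flat on the table, and the hopper empty; two of the four relays were seen on the catch-box floor and the other two were hidden from view. No verdict came back.

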